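Load the spring scale with washers to the mark

ROBOT

A 7-joint arm with a two-finger parallel gripper is mounted at the origin on the work surface. World frame = base frame: x ahead of the robot, y to its left, z up, the work surface at z = 0. Lengths are in m, angles in rad, forces in N, time in s.
With the tool pointing down it reaches from about 0.4 to 0.875 m from the base axis. Payload 19.3 kg.
Tool frame: the origin (TCP) lies at the very end of the fingers, on their centre line; the grasp point (between the pads) lies 19 mm behind it; z points along the fingers, y is the direction in which the jaws open and shut (so a half turn about z gives the same grasp; the last joint's range is limited). The gripper opens to 85 mm and grips with 20 to 120 N. Pads are 22 mm wide; open, the fingers measure 114 mm over their backs; the gripper's body (76 mm by 85 mm) begins 54 mm behind the grasp point. The pads swing forward as they close: fully open they stand 13 mm farther back than shut.
Start: joints at [1.125, 0.521, -0.036, 1.599, 0.021, 1.021, -0.113], TCP at [0.229, -0.581, 0.231] pointing down, gripper open.
Joint ranges: [-2.91, 2.91], [-0.3, 2.13], [-1.5, 1.42], [0.17, 2.43], [-1.26, 4.41], [0.16, 1.93], [-2.52, 2.52]. Speed limits (rad/s): [1.89, 1.89, 2.39, 2.39, 3.01, 3.01, 3.01].

INTERFACE

Orientations are given as [roll, pitch, yaw] about the fixed x, y, z axes, in that order (R = Rz(yaw) Ry(pitch) Rx(roll)).
In Python, from workcell import telemetry, imaging, ticket gives the robot as it stands.
- The arm moves only by the tool carry_out, never from a script. Its argument "series" is a list of rows, each a list of 7 numbers: the shift along the tool's x, y, z in m, then the turn, a rotation vector about the tool's x, y, z in rad, then the closure in counts, from 0 (fully open) to 255 (shut). In form: [[tx, ty, tz, ax, ay, az, jaw], ...]. A call has 1 to 10 rows; each row is the pose to reach, as a shift and turn from the pose commanded when the call began, along the tool's axes at that moment; what a row does not reach only later rows make up. A row lasts 1/8 s, in which the tool goes at most 62.5 mm and 10.7 degrees, less where a joint would pass 70% of its speed; a pose out of reach is approached as far as the arm can. A call with a gripper value outside its range is refused whole. The fingers move at their own pace and stop on an object; "force" is the grip in N (left out, the last holds). Time passes only in rows, so rows that repeat a pose let the fingers close. It gives the time, the measured TCP pose, the force and the opening at its end, in the units of the state.
- telemetry.observe(): the state, without advancing time (a new reading comes with each control period).
- imaging.grab_frame(name): name is "side" or "top" or "wrist"; returns (picture, depth): 420x560x3 uint8, blue, green, red; 420x560 float32, m along the optical axis (not along the pixel's ray), 0 where there is no reading.
- imaging.camera_info(name): a dict with "mtx" (3x3 intrinsics, pixels), "dist_coeffs" ([k1, k2, p1, p2, k3] as OpenCV has them; the pictures are not rectified), "extrinsics" (4x4, takes a point from camera to world coordinates); the wrist camera has in their place "hand_eye" (4x4, takes a point from camera to tool coordinates, whose origin is the TCP and whose axes are the flange's). Camera axes: x right, y down, z forward; pixel columns grow to the right and rows downward; lengths in m; the calibration is good to about 2 mm. A picture is of the moment at which its call begins: read the wrist's pose just before it. camera_info takes no time and is no camera call.
- ticket.job_done(): hands the job in, once; it reports no verdict.
The state is a dict: "clock": time; "qpos": joint angles; "qd": joint speeds; "joint_efforts": joint torques, N m; "position": TCP position; "tool_rot": TCP orientation; "force": force on the tool from outside, world axes, zero at the start; "moment": the same for the moment, N m; "grip_width": finger opening in m.
Only numpy, scipy, OpenCV 4.12 (cv2) and the standard library are available. Lean on these libraries where they do the work, as an engineer would, in place of code of your own. Each camera call takes 0.05 s, during which the arm holds its last target.

TASK

Thread steel washers from the mat onto the pin of the spring scale, one at a time and lying flat, until the pointer stands at or just below the target mark (the single thick line), using no more washers than it takes. Feel each washer over the pin and lower it gently: the pointer must never reach the double overload line. Leave the remaining washers on the mat and the other things where they are.

Things in the scene. Friction and masses are not known exactly. Their poses are not given: they have to be found in the camera images.
- pan (a joint): reading of the spring scale, m: how far the pan has sunk, 0 = top, growing downward, stop at 0.075. Target 0.040, overload mark 0.062. Spring 200 N/m, damped, settles in about 0.6 s. An unknown tare makes it read about 0.004 to 0.020 at the start; each washer adds 0.013 to 0.015
- pan_top (a point): centre of the top face of the scale's pan, an aluminium plate 100 (x) x 130 (y) mm, 6 thick, that sinks straight down under load; this point sinks with it (156 mm above the table at reading 0). z up, y along the pan's long side, towards the graduated plate
- pin_level (a point): point 64 mm straight above pan_top. The upright steel pin (12.5 mm diameter, 64 mm tall, nearly flat end with a 1.5 mm chamfer) stands off-centre on a dark disc clamped in the pan: its tip is at this point's height, always 14 mm from it, in any direction within 90 deg of the pan's +x. That is not measured: feel or look for it. It bears about 10 N sideways
- target_mark (a point): the target: a single thick black line across the white graduated plate (6 mm thick, 50 wide, 170 high, 93 to 143 mm from the pan's centre along y). The pointer is a thin wire from the pan's edge, level with the pan. The double thick line 22 mm lower is the overload mark
- scale: fixed base of the spring scale, 150 (x) x 170 (y) mm, 30 high; origin under its centre, in line with the pan's centre
- washer0_c (a point): centre (half-way up, on the axis) of one of four like thick steel washers, 60 mm outer diameter, 16 mm plain hole, 14 mm thick, about 0.28 kg, lying flat on a fixed rubber mat 3 mm thick; z is its axis; more than 30 mm free beside it along the lines of the mat's edges
- washer1_c (a point): centre (half-way up, on the axis) of one of four like thick steel washers, 60 mm outer diameter, 16 mm plain hole, 14 mm thick, about 0.28 kg, lying flat on a fixed rubber mat 3 mm thick; z is its axis; more than 30 mm free beside it along the lines of the mat's edges
- washer2_c (a point): centre (half-way up, on the axis) of one of four like thick steel washers, 60 mm outer diameter, 16 mm plain hole, 14 mm thick, about 0.28 kg, lying flat on a fixed rubber mat 3 mm thick; z is its axis; more than 30 mm free beside it along the lines of the mat's edges
- washer3_c (a point): centre (half-way up, on the axis) of one of four like thick steel washers, 60 mm outer diameter, 16 mm plain hole, 14 mm thick, about 0.28 kg, lying flat on a fixed rubber mat 3 mm thick; z is its axis; more than 30 mm free beside it along the lines of the mat's edges
- mat: fixed rubber mat 260 x 260 mm, 3 thick, origin under its centre, x and y along its edges; the washers lie near its four corners, about 56 mm from its centre in x and in y
- nut: bystander: dark hexagon nut, 37 mm across flats, 14 high, lying on the mat among the washers; origin in the middle of its underside
- blank: bystander: solid round steel slug without a hole, 38 mm diameter, 24 high; origin in the middle of its underside
- wrench: bystander: open-ended wrench lying flat
- screwdriver: bystander: screwdriver lying flat
- jar: bystander: small clear jar with a white cap, 56 mm diameter, 70 high; origin in the middle of its underside
- mug: bystander: white mug, 80 mm diameter, 90 high, with a handle; origin in the middle of its underside
- block: bystander: aluminium block 50 x 80 x 30 mm; origin in the middle of its underside
There are look-alikes about, which are no part of the job. What is shaped like the part that bears washer1_c but yellow is not meant.

How it is judged:
On the way, in this order (a step that is already met when the one before it is completed fails the run):
1. the first washer is threaded on the pin and released, the others still off the scale ((((horizontal distance between washer0_c and pan_top below 0.0185 m and z of washer0_c in the frame of pan_top between 0.003 and 0.041 m and (angle between washer0_c's own z axis and vertical below 0.1 rad or angle between washer0_c's own z axis and vertical above 3.04 rad)) and (horizontal distance between washer1_c and pan_top above 0.1 m and height (world z) of washer1_c between 0 and 0.06 m) and (horizontal distance between washer2_c and pan_top above 0.1 m and height (world z) of washer2_c between 0 and 0.06 m) and (horizontal distance between washer3_c and pan_top above 0.1 m and height (world z) of washer3_c between 0 and 0.06 m) and contact force between the fingers and washer0 below 0.2 N and contact force between the fingers and washer1 below 0.2 N and contact force between the fingers and washer2 below 0.2 N and contact force between the fingers and washer3 below 0.2 N) or ((horizontal distance between washer1_c and pan_top below 0.0185 m and z of washer1_c in the frame of pan_top between 0.003 and 0.041 m and (angle between washer1_c's own z axis and vertical below 0.1 rad or angle between washer1_c's own z axis and vertical above 3.04 rad)) and (horizontal distance between washer0_c and pan_top above 0.1 m and height (world z) of washer0_c between 0 and 0.06 m) and (horizontal distance between washer2_c and pan_top above 0.1 m and height (world z) of washer2_c between 0 and 0.06 m) and (horizontal distance between washer3_c and pan_top above 0.1 m and height (world z) of washer3_c between 0 and 0.06 m) and contact force between the fingers and washer0 below 0.2 N and contact force between the fingers and washer1 below 0.2 N and contact force between the fingers and washer2 below 0.2 N and contact force between the fingers and washer3 below 0.2 N) or ((horizontal distance between washer2_c and pan_top below 0.0185 m and z of washer2_c in the frame of pan_top between 0.003 and 0.041 m and (angle between washer2_c's own z axis and vertical below 0.1 rad or angle between washer2_c's own z axis and vertical above 3.04 rad)) and (horizontal distance between washer0_c and pan_top above 0.1 m and height (world z) of washer0_c between 0 and 0.06 m) and (horizontal distance between washer1_c and pan_top above 0.1 m and height (world z) of washer1_c between 0 and 0.06 m) and (horizontal distance between washer3_c and pan_top above 0.1 m and height (world z) of washer3_c between 0 and 0.06 m) and contact force between the fingers and washer0 below 0.2 N and contact force between the fingers and washer1 below 0.2 N and contact force between the fingers and washer2 below 0.2 N and contact force between the fingers and washer3 below 0.2 N) or ((horizontal distance between washer3_c and pan_top below 0.0185 m and z of washer3_c in the frame of pan_top between 0.003 and 0.041 m and (angle between washer3_c's own z axis and vertical below 0.1 rad or angle between washer3_c's own z axis and vertical above 3.04 rad)) and (horizontal distance between washer0_c and pan_top above 0.1 m and height (world z) of washer0_c between 0 and 0.06 m) and (horizontal distance between washer1_c and pan_top above 0.1 m and height (world z) of washer1_c between 0 and 0.06 m) and (horizontal distance between washer2_c and pan_top above 0.1 m and height (world z) of washer2_c between 0 and 0.06 m) and contact force between the fingers and washer0 below 0.2 N and contact force between the fingers and washer1 below 0.2 N and contact force between the fingers and washer2 below 0.2 N and contact force between the fingers and washer3 below 0.2 N))), for 0.2 s.
2. with further washers released on the pin, the reading has reached the target (value of joint pan above 0.038 m and contact force between the fingers and washer0 below 0.2 N and contact force between the fingers and washer1 below 0.2 N and contact force between the fingers and washer2 below 0.2 N and contact force between the fingers and washer3 below 0.2 N), for 0.3 s.
At the end, for the whole second after the job is handed in: the scale rests at a reading of 0.038 to 0.0555; every washer either has the pin through it and lies flat (0.1 rad) on the pan or on other washers (centre within 18.5 mm of the pan's, at most 41 mm up), or lies within 170 mm of the mat centre, under 60 mm high, off the scale (value of joint pan between 0.038 and 0.0555 m and velocity of joint pan between -0.01 and 0.01 m/s and ((horizontal distance between washer0_c and pan_top below 0.0185 m and z of washer0_c in the frame of pan_top between 0.003 and 0.041 m and (angle between washer0_c's own z axis and vertical below 0.1 rad or angle between washer0_c's own z axis and vertical above 3.04 rad)) or (horizontal distance between washer0_c and pan_top above 0.1 m and height (world z) of washer0_c between 0 and 0.06 m and horizontal distance between washer0_c and mat below 0.17 m)) and ((horizontal distance between washer1_c and pan_top below 0.0185 m and z of washer1_c in the frame of pan_top between 0.003 and 0.041 m and (angle between washer1_c's own z axis and vertical below 0.1 rad or angle between washer1_c's own z axis and vertical above 3.04 rad)) or (horizontal distance between washer1_c and pan_top above 0.1 m and height (world z) of washer1_c between 0 and 0.06 m and horizontal distance between washer1_c and mat below 0.17 m)) and ((horizontal distance between washer2_c and pan_top below 0.0185 m and z of washer2_c in the frame of pan_top between 0.003 and 0.041 m and (angle between washer2_c's own z axis and vertical below 0.1 rad or angle between washer2_c's own z axis and vertical above 3.04 rad)) or (horizontal distance between washer2_c and pan_top above 0.1 m and height (world z) of washer2_c between 0 and 0.06 m and horizontal distance between washer2_c and mat below 0.17 m)) and ((horizontal distance between washer3_c and pan_top below 0.0185 m and z of washer3_c in the frame of pan_top between 0.003 and 0.041 m and (angle between washer3_c's own z axis and vertical below 0.1 rad or angle between washer3_c's own z axis and vertical above 3.04 rad)) or (horizontal distance between washer3_c and pan_top above 0.1 m and height (world z) of washer3_c between 0 and 0.06 m and horizontal distance between washer3_c and mat below 0.17 m))); the robot touches nothing.
It fails at once if the scale is pushed to its overload mark (reading beyond 0.062) (value of joint pan above 0.062 m).
It fails at once if two washers are held at once ((contact force between the fingers and washer1 above 3 N and contact force between the fingers and washer0 above 3 N) or (contact force between the fingers and washer2 above 3 N and contact force between the fingers and washer0 above 3 N) or (contact force between the fingers and washer2 above 3 N and contact force between the fingers and washer1 above 3 N) or (contact force between the fingers and washer3 above 3 N and contact force between the fingers and washer0 above 3 N) or (contact force between the fingers and washer3 above 3 N and contact force between the fingers and washer1 above 3 N) or (contact force between the fingers and washer3 above 3 N and contact force between the fingers and washer2 above 3 N)).
It fails at once if a bystander is moved more than 30 mm (distance of any of nut, blank, wrench, screwdriver, jar, mug, block from where it was at the start of the episode above 0.03 m).
It also fails if it takes over 72 s, if anything falls off the work surface, if the arm or the gripper's body presses on something with over 40 N, if the wrist force passes 120 N, or if a joint passes its speed limit or range.

## Working session

There is one attempt and no reset: what is moved stays moved. The work goes in short steps, Python scripts to look and compute and a tool call to move; the robot and the scene stay as the last step left them, time stands still between calls to the robot, and variables do not carry over. Pictures are saved under pics/ and viewed, and the job is handed in when it is done.

Besides the shell and the picture viewer there is one more tool, called after "Emit:" by a JSON object that holds its "op" and its "data", one argument or row to a line. carry_out: Moves the arm, as the interface text tells. Its arguments: {"type":"object","properties":{"series":{"type":"array"},"force":{"type":"number"}},"required":["series"]}

```bash
ls; mkdir -p pics; python3 - <<'E'
from workcell import telemetry, imaging
import cv2,numpy as np
print(telemetry.observe())
for n in("side","top"):
    p,d=imaging.grab_frame(n); cv2.imwrite(f"pics/{n}0.png",p); np.save(f"{n}0.npy",d)
    print(imaging.camera_info(n))
print(imaging.camera_info("wrist"))
E
```

```text
pics
{'clock': 0.0, 'qpos': array([ 1.12479014,  0.5220361 , -0.03631959,  1.6000066 ,  0.02118201,
        1.02109256, -0.11282393]), 'qd': array([-5.16631929e-04, -3.55208782e-05, -3.45506051e-04,  2.50268477e-04,
       -1.40084084e-03,  1.63637768e-03,  1.29021669e-03]), 'joint_efforts': array([ 5.07363748e-04, -9.27119064e+01,  1.97984509e+00, -3.69944322e+01,
        1.77132612e-02,  8.25872499e-03, -1.27956368e-04]), 'position': array([ 0.22923016, -0.58107977,  0.23071255]), 'tool_rot': array([-3.14043654e+00,  7.12633787e-05,  3.75756112e-01]), 'force': array([-0.03293329,  0.35072201, -0.06035797]), 'moment': array([ 0.0488204 ,  0.02212663, -0.02385725]), 'grip_width': 0.0852152501910038}
{'mtx': array([[545.83948206,   0.        , 281.26999042],
       [  0.        , 545.83948206, 207.54075763],
       [  0.        ,   0.        ,   1.        ]]), 'dist_coeffs': array([0.02955823, 0.        , 0.        , 0.        , 0.        ]), 'extrinsics': array([[-0.70367823, -0.5595523 ,  0.43787918, -0.1568521 ],
       [-0.71035555,  0.54082803, -0.45044427,  0.72183893],
       [
[... 528 characters left out ...]
183, -0.98401504,  1.47902396],
       [ 0.        ,  0.        ,  0.        ,  1.        ]])}
{'mtx': array([[367.44649015,   0.        , 279.82271901],
       [  0.        , 367.44649015, 208.84494764],
       [  0.        ,   0.        ,   1.        ]]), 'dist_coeffs': array([-0.09240995,  0.        ,  0.        ,  0.        ,  0.        ]), 'hand_eye': array([[-7.26571991e-04, -9.65256954e-01, -2.61301521e-01,
         6.57060718e-02],
       [ 9.99999509e-01, -8.77312383e-04,  4.60235529e-04,
        -1.19414746e-03],
       [-6.73488605e-04, -2.61301058e-01,  9.65257118e-01,
        -1.42402365e-01],
       [ 0.00000000e+00,  0.00000000e+00,  0.00000000e+00,
         1.00000000e+00]])}
```

View pics/side0.png

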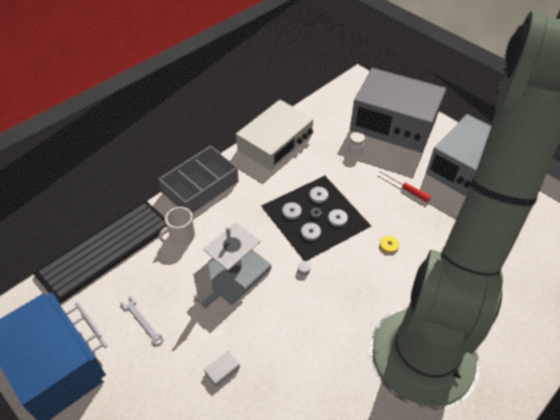

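View pics/top0.png

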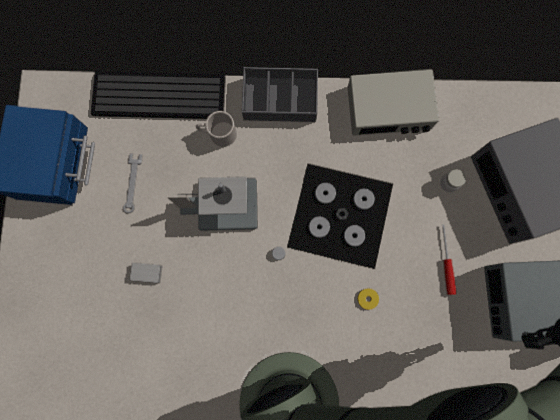

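```bash
cat > h.py <<'E'
from workcell import telemetry, imaging
import cv2,numpy as np
from scipy.spatial.transform import Rotation as R
def toolT(s=None):
    s=s or telemetry.observe(); T=np.eye(4); T[:3,:3]=R.from_euler('xyz',s['tool_rot']).as_matrix(); T[:3,3]=s['position']; return T
def rays(n,uv):
    c=imaging.camera_info(n); return cv2.undistortPoints(np.float64(uv).reshape(-1,1,2),c['mtx'],c['dist_coeffs']).reshape(-1,2)
def ext(n,T=None):
    c=imaging.camera_info(n); return c['extrinsics'] if n!='wrist' else T@c['hand_eye']
def world_d(n,uv,d,T=None):
    r=rays(n,uv); p=np.c_[r,np.ones(len(r))]*np.asarray(d).reshape(-1,1); E=ext(n,T); return p@E[:3,:3].T+E[:3,3]
def world_z(n,uv,z,T=None):
    r=rays(n,uv); E=ext(n,T); v=np.c_[r,np.ones(len(r))]@E[:3,:3].T; o=E[:3,3]; return o+v*((z-o[2])/v[:,2:])
def cloud(n,d,T=None):
    uv=np.stack(np.meshgrid(np.arange(560),np.arange(420)),-1).reshape(-1,2); return world_d(n,uv,d.ravel(),T).reshape(420,560,3)
def proj(n,P,T=None):
    c=imaging.camera_info(n); Ei=np.linalg.inv(ext(n,T)); r=cv2.Rodrigues(Ei[:3,:3])[0]
    return cv2.projectPoints(np.float64(P).reshape(-1,1,3),r,Ei[:3,3],c['mtx'],c['dist_coeffs'])[0].reshape(-1,2)
E
python3 - <<'E'
from h import *
for n in("top","side"):
    d=np.load(f"{n}0.npy"); c=cloud(n,d); p=cv2.imread(f"pics/{n}0.png")
    cv2.imwrite(f"pics/{n}0crop.png",cv2.resize(p[150:320,170:410] if n=="top" else p[160:320,180:380],None,fx=3.2,fy=3.2,interpolation=cv2.INTER_CUBIC))
    pts=dict(top=[(326,193),(364,199),(319,227),(354,236),(341,214),(310,169),(389,180),(376,266),(291,246),(210,195),(224,190),(225,186),(245,178),(250,220),(278,254)],side=[(319,194),(337,217),(311,231),(291,210),(230,245),(228,232),(240,250)])[n]
    for u,v in pts: print(n,u,v,np.round(c[v,u],4))
E
```

```text
top 326 193 [ 0.5906 -0.0946  0.0024]
top 364 199 [ 0.5747 -0.2057  0.0067]
top 319 227 [ 0.4891 -0.0757  0.0009]
top 354 236 [ 0.4646 -0.1767  0.0081]
top 341 214 [ 0.5298 -0.1397 -0.0019]
top 310 169 [ 0.6614 -0.046   0.006 ]
top 389 180 [ 0.6345 -0.2797  0.0036]
top 376 266 [ 0.38   -0.2391  0.0105]
top 291 246 [0.4312 0.0046 0.001 ]
top 210 195 [0.5467 0.2253 0.1454]
top 224 190 [0.5567 0.1857 0.1675]
top 225 186 [0.5718 0.1861 0.1477]
top 245 178 [0.5959 0.1338 0.1448]
top 250 220 [0.4997 0.1244 0.0305]
top 278 254 [0.4048 0.0412 0.0252]
side 319 194 [ 0.5793 -0.2149 -0.0035]
side 337 217 [ 0.4681 -0.1788  0.0061]
side 311 231 [ 0.4911 -0.082  -0.0006]
side 291 210 [ 0.5944 -0.0967 -0.    ]
side 230 245 [0.5486 0.1966 0.1406]
side 228 232 [0.5536 0.1952 0.1952]
side 240 250 [0.5151 0.1893 0.1438]
```

View pics/top0crop.png

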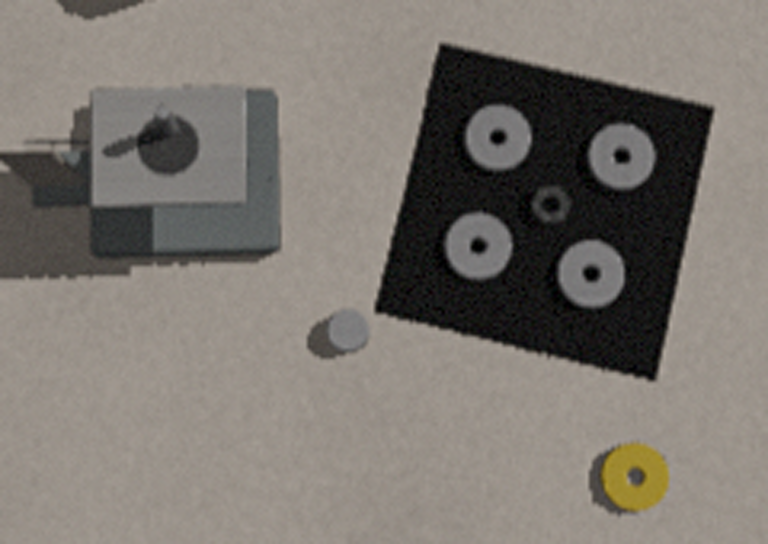

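View pics/side0crop.png

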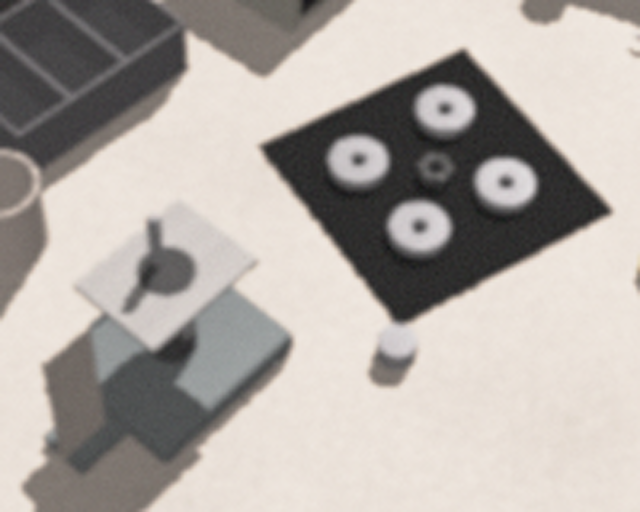

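```bash
python3 - <<'E'
from h import *
p=cv2.imread("pics/top0.png"); g=p.max(2)
m=np.zeros_like(g); m[150:280,285:400]=(g[150:280,285:400]<60)
cs,_=cv2.findContours(m,cv2.RETR_EXTERNAL,cv2.CHAIN_APPROX_NONE); c=max(cs,key=cv2.contourArea)
w=world_z("top",c[:,0,:].astype(float),0.003)[:,:2].astype(np.float32)
print("mat top",cv2.minAreaRect(w))
mm=np.zeros_like(g);cv2.drawContours(mm,[c],-1,255,-1)
w_=((g>95)&(mm>0)).astype(np.uint8)
n,l,s,ce=cv2.connectedComponentsWithStats(w_)
for i in range(1,n):
    if s[i,4]>60:
        cc,_=cv2.findContours((l==i).astype(np.uint8),cv2.RETR_EXTERNAL,cv2.CHAIN_APPROX_NONE)
        e=cv2.fitEllipse(cc[0]); print(s[i,4],e[0],world_z("top",[e[0]],0.017))
# scale pan corners in crop coords
for q in [(93,88),(246,92),(246,206),(91,203)]:
    print(world_z("top",[(170+q[0]/3.2,150+q[1]/3.2)],0.145))
p=cv2.imread("pics/side0.png"); 
for q in [(180,203),(258,262),(153,350),(75,286),(154,218),(163,268)]:
    print('side',world_z("side",[(180+q[0]/3.2,160+q[1]/3.2)],0.145))
E
```

```text
mat top ((0.5263340473175049, -0.13617189228534698), (0.2582748234272003, 0.25730234384536743), 77.7956771850586)
285 (325.3109436035156, 192.3817138671875) [[ 0.58934573 -0.09150048  0.017     ]]
289 (363.917236328125, 198.3124542236328) [[ 0.57470455 -0.20391381  0.017     ]]
292 (319.1796875, 226.43588256835938) [[ 0.4884341  -0.07517222  0.017     ]]
299 (354.5092468261719, 235.01199340820312) [[ 0.46639134 -0.17695081  0.017     ]]
[[0.59388982 0.25730194 0.145     ]]
[[0.59390969 0.12869813 0.145     ]]
[[0.49706703 0.12476176 0.145     ]]
[[0.49607177 0.25336538 0.145     ]]
side [[0.58995986 0.13617406 0.145     ]]
side [[0.49484049 0.13045964 0.145     ]]
side [[0.49052409 0.25507954 0.145     ]]
side [[0.58576445 0.26031574 0.145     ]]
side [[0.59349486 0.16378162 0.145     ]]
side [[0.54744161 0.19380639 0.145     ]]
```

Emit:
{"op": "carry_out", "data": {
  "series": [
    [0.442,-0.304,0.0,0,0,0.589,0],
    [0.442,-0.304,0.0,0,0,0.589,0],
    [0.442,-0.304,0.0,0,0,0.589,0],
    [0.442,-0.304,0.0,0,0,0.589,0],
    [0.442,-0.304,0.0,0,0,0.589,0],
    [0.442,-0.304,0.0,0,0,0.589,0],
    [0.442,-0.304,0.0,0,0,0.589,0],
    [0.442,-0.304,0.0,0,0,0.589,0],
    [0.442,-0.304,0.0,0,0,0.589,0],
    [0.442,-0.304,0.0,0,0,0.589,0]
  ]
}}

```text
clock: 1.35
position: [0.5303, -0.133, 0.2308]
tool_rot: [-3.14, 0.001, -0.208]
force: [-1.0, -0.5, -0.7]
grip_width: 0.0854
```

```bash
cat > look.py <<'E'
from h import *
import sys
def snap(name,cam="wrist"):
    s=telemetry.observe(); T=toolT(s); p,d=imaging.grab_frame(cam); cv2.imwrite(f"pics/{name}.png",p); np.savez(f"{name}.npz",d=d,T=T,p=p)
    print(name,s['clock'],np.round(s['position'],4),np.round(s['tool_rot'],4),np.round(s['force'],2)); return p,d,T
if __name__=="__main__": snap(*sys.argv[1:])
E
python3 look.py w1
```

```text
w1 1.35 [ 0.5303 -0.133   0.2308] [-3.1405e+00  5.0000e-04 -2.0820e-01] [-0.95 -0.47 -0.69]
```

View pics/w1.png

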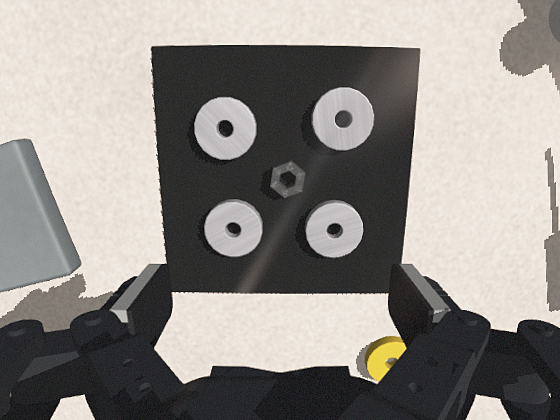

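```bash
cat > wash.py <<'E'
from h import *
import sys
z=np.load(sys.argv[1]+".npz"); p=z['p'];T=z['T']; ztop=float(sys.argv[2]) if len(sys.argv)>2 else 0.017
g=p.min(2); m=np.zeros_like(g)
box=eval(sys.argv[3]) if len(sys.argv)>3 else (60,280,165,400)
a,b,c,d=box; m[a:b,c:d]=g[a:b,c:d]>105
n,l,s,ce=cv2.connectedComponentsWithStats(m)
for i in range(1,n):
    if s[i,4]>500:
        cc,_=cv2.findContours((l==i).astype(np.uint8),cv2.RETR_EXTERNAL,cv2.CHAIN_APPROX_NONE)
        k=max(cc,key=len); P=world_z("wrist",k[:,0].astype(float),ztop,T)[:,:2].astype(np.float32)
        (x,y),r=cv2.minEnclosingCircle(P); A=np.c_[2*P,np.ones(len(P))]; q=np.linalg.lstsq(A,(P**2).sum(1),rcond=None)[0]
        print(s[i,4],ce[i].round(1),"enc",round(x,4),round(y,4),round(r,4),"ls",q[:2].round(4),"tool",(T[:3,:3].T@(np.r_[q[:2],ztop]-T[:3,3])).round(4))
E
python3 wash.py w1
python3 - <<'E'
from h import *
z=np.load("w1.npz");p=z['p'];T=z['T']
P=world_z("wrist",[(151,47),(420,48),(402,293),(171,291)],0.003,T)[:,:2];print(P.round(4),P.mean(0))
for i in range(4):
    d=P[(i+1)%4]-P[i];print(np.hypot(*d),np.degrees(np.arctan2(d[1],d[0])))
E
```

```text
2832 [342.8 118.2] enc 0.574 -0.2026 0.0298 ls [ 0.5741 -0.2027] tool [0.0574 0.0593 0.2137]
2874 [224.9 127.7] enc 0.5886 -0.0909 0.0301 ls [ 0.5886 -0.0908] tool [ 0.0485 -0.0531  0.2139]
2469 [233.3 227.9] enc 0.4898 -0.0746 0.031 ls [ 0.4893 -0.0748] tool [-0.0519 -0.0483  0.2139]
2367 [334.2 229. ] enc 0.4673 -0.1758 0.0308 ls [ 0.4668 -0.1756] tool [-0.0532  0.055   0.2138]
[[ 0.6791 -0.0373]
 [ 0.6249 -0.29  ]
 [ 0.371  -0.2396]
 [ 0.4277  0.015 ]] [ 0.52567305 -0.13799185]
0.25840426844119097 -102.10121593824694
0.2589160062093246 168.78641508531467
0.2608729198367247 77.4373609964747
0.2567887404545169 -11.755193678342925
```

```bash
python3 - <<'E'
from h import *
z=np.load("w1.npz");d=z['d']; Ti=np.linalg.inv(z['T'])
for q in [(165,275),(150,275),(140,295),(120,315),(400,275),(412,275),(425,290),(440,312)]:
    P=world_d("wrist",[q],[d[q[1],q[0]]],z['T'])[0]; print(q,d[q[1],q[0]],(Ti@np.r_[P,1])[:3].round(4))
E
```

```text
(165, 275) 0.13509735 [ 0.0061 -0.0436 -0.0184]
(150, 275) 0.12555148 [ 0.0102 -0.0458 -0.0272]
(140, 295) 0.1122346 [ 0.0099 -0.0444 -0.041 ]
(120, 315) 0.103594765 [ 0.0084 -0.0471 -0.0504]
(400, 275) 0.12910734 [ 0.0086  0.042  -0.0239]
(412, 275) 0.12593511 [ 0.01    0.0452 -0.0269]
(425, 290) 0.11505525 [ 0.01    0.0456 -0.0381]
(440, 312) 0.10310188 [ 0.0095  0.0453 -0.0507]
```

```bash
python3 - <<'E'
from h import *
s=telemetry.observe();print(s['clock'],s['position'],s['tool_rot'])
T=toolT(s);print(T[:3,:3].T@(np.r_[.489,-.0748,.002]-T[:3,3]))
E
```

```text
1.4 [ 0.52919415 -0.13524221  0.23086818] [-3.14144119e+00  7.93622475e-04 -2.10833721e-01]
[-0.05177152 -0.05065751  0.22891701]
```

Emit:
{"op": "carry_out", "data": {
  "series": [
    [-0.052,-0.0515,0.06,0,0,0,0],
    [-0.052,-0.0515,0.12,0,0,0,0],
    [-0.052,-0.0515,0.18,0,0,0,0],
    [-0.052,-0.0515,0.22,0,0,0,0],
    [-0.052,-0.0515,0.229,0,0,0,0],
    [-0.052,-0.0515,0.229,0,0,0,0],
    [-0.052,-0.0515,0.229,0,0,0,0]
  ],
  "force": 40
}}

```text
clock: 2.28
position: [0.4903, -0.0757, 0.0044]
tool_rot: [-3.141, -0.003, -0.214]
force: [-0.1, -0.8, -0.1]
grip_width: 0.0854
```

```bash
python3 look.py w2; python3 look.py s2 side
```

```text
w2 2.275 [ 0.4903 -0.0757  0.0044] [-3.1413e+00 -3.1000e-03 -2.1410e-01] [-0.12 -0.82 -0.07]
s2 2.325 [ 0.4903 -0.0755  0.0043] [-3.1412e+00 -3.1000e-03 -2.1380e-01] [ 0.17 -0.16  0.29]
```

View pics/w2.png

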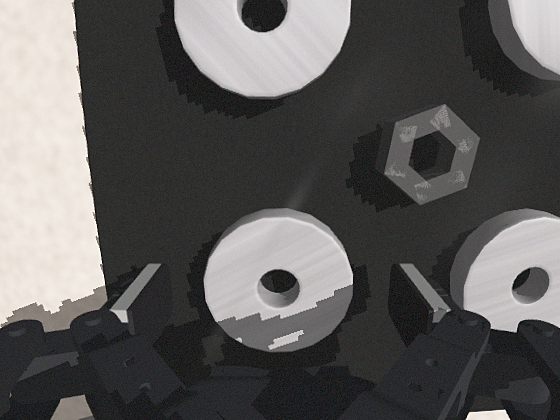

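Emit:
{"op": "carry_out", "data": {
  "series": [
    [0,0,0,0,0,0,255],
    [0,0,0,0,0,0,255],
    [0,0,0,0,0,0,255],
    [0,0,0,0,0,0,255]
  ],
  "force": 40
}}

```text
clock: 2.88
position: [0.4895, -0.0751, 0.0034]
tool_rot: [-3.141, -0.001, -0.213]
force: [-4.4, 1.2, 23.8]
grip_width: 0.0586
```

```bash
python3 look.py w3
```

```text
w3 2.875 [ 0.4895 -0.0751  0.0034] [-3.1415e+00 -1.2000e-03 -2.1310e-01] [-4.44  1.24 23.82]
```

View pics/w3.png

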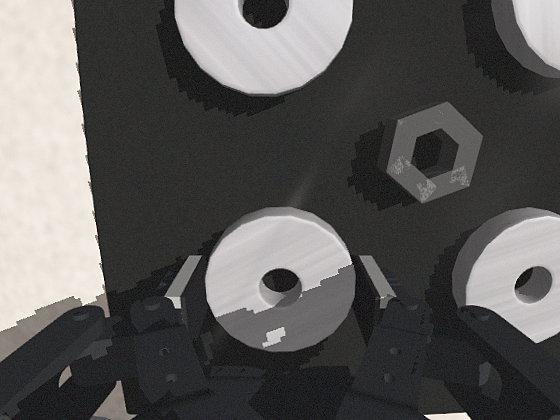

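```bash
python3 - <<'E'
from h import *
for z in (.20,.21):
  print(world_z("side",[(180+154/3.2,160+218/3.2)],z),world_z("top",[(170+165/3.2,150+112/3.2)],z))
for P in [(.544,.193,.145),(.544,.193,.21),(.558,.193,.21)]: print(proj("top",[P]),(proj("top",[P])-[170,150])*3.2,(proj("side",[P])-[180,160])*3.2)
E
```

```text
[[0.56026543 0.18849542 0.2       ]] [[0.56272362 0.18843481 0.2       ]]
[[0.55422372 0.19298884 0.21      ]] [[0.56050709 0.1870907  0.21      ]]
[[222.04948311 196.33726792]] [[166.55834595 148.27925734]] [[166.34121457 269.80915748]]
[[218.92290849 191.27520376]] [[156.55330715 132.08065204]] [[162.07622544 225.05047882]]
[[219.19850917 185.89935538]] [[157.43522934 114.87793721]] [[151.01549026 215.41681489]]
```

Emit:
{"op": "carry_out", "data": {
  "series": [
    [0,0,-0.005,0,0,0,255],
    [0,0,-0.04,0,0,0,255],
    [0,0,-0.1,0,0,0,255],
    [0,0,-0.16,0,0,0,255],
    [0,0,-0.22,0,0,0,255],
    [0,0,-0.265,0,0,0,255],
    [0,0,-0.265,0,0,0,255]
  ]
}}

```text
clock: 3.8
position: [0.4901, -0.0752, 0.2704]
tool_rot: [-3.141, -0.005, -0.213]
force: [-0.3, -0.3, -4.4]
grip_width: 0.0577
```

Emit:
{"op": "carry_out", "data": {
  "series": [
    [-0.074,-0.272,0,0,0,0,255],
    [-0.074,-0.272,0,0,0,0,255],
    [-0.074,-0.272,0,0,0,0,255],
    [-0.074,-0.272,0,0,0,0,255],
    [-0.074,-0.272,0,0,0,0,255],
    [-0.074,-0.272,0,0,0,0,255],
    [-0.074,-0.272,0,0,0,0,255],
    [-0.074,-0.272,0,0,0,0,255]
  ]
}}

```text
clock: 4.8
position: [0.4744, 0.2053, 0.267]
tool_rot: [3.141, 0.0, -0.215]
force: [0.1, -0.3, -2.3]
grip_width: 0.0578
```

```bash
python3 look.py w4;python3 look.py s4 side
```

```text
w4 4.8 [0.4744 0.2053 0.267 ] [ 3.141e+00  3.000e-04 -2.148e-01] [ 0.11 -0.28 -2.3 ]
s4 4.85 [0.4744 0.2054 0.2671] [ 3.1412e+00  1.0000e-04 -2.1470e-01] [ 0.18  0.54 -2.37]
```

View pics/w4.png

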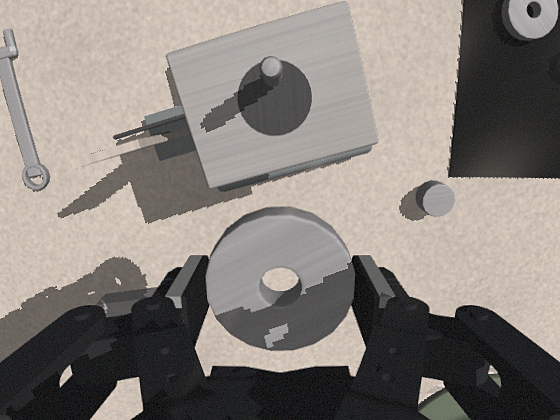

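View pics/s4.png

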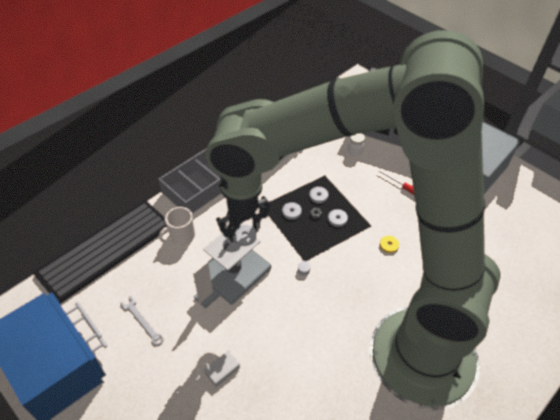

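```bash
python3 - <<'E'
from h import *
z=np.load("w4.npz");p=z['p'];d=z['d'];T=z['T'];Ti=np.linalg.inv(T)
cv2.imwrite("pics/w4a.png",cv2.resize(p[45:145,225:325],None,fx=6,fy=6,interpolation=cv2.INTER_CUBIC))
cv2.imwrite("pics/w4b.png",cv2.resize(p[200:360,200:360],None,fx=3.7,fy=3.7,interpolation=cv2.INTER_CUBIC))
c=cloud("wrist",d,T)
print(c[60:74:2,271].round(4)); 
pan=c[[60,150,160,100,30,140]][:, [210,340]].reshape(-1,3); print(pan.round(4))
print("washer top",((c[225:265:10,240:320:20].reshape(-1,3)-T[:3,3])@T[:3,:3]).round(4))
E
```

```text
[[0.5642 0.191  0.2069]
 [0.5631 0.1913 0.208 ]
 [0.5621 0.1915 0.208 ]
 [0.561  0.1917 0.2095]
 [0.5601 0.1919 0.2083]
 [0.5592 0.1921 0.2078]
 [0.5583 0.1924 0.2071]]
[[5.818e-01 2.317e-01 1.426e-01]
 [5.623e-01 1.446e-01 1.450e-01]
 [5.217e-01 2.472e-01 1.433e-01]
 [5.016e-01 1.555e-01 1.439e-01]
 [5.149e-01 2.486e-01 1.456e-01]
 [4.749e-01 1.409e-01 2.510e-02]
 [5.556e-01 2.382e-01 1.439e-01]
 [5.361e-01 1.493e-01 1.439e-01]
 [6.344e-01 2.453e-01 3.000e-04]
 [5.817e-01 1.408e-01 1.443e-01]
 [5.286e-01 2.455e-01 1.425e-01]
 [5.087e-01 1.543e-01 1.441e-01]]
washer top [[ 0.024  -0.0155 -0.0131]
 [ 0.024  -0.0081 -0.0133]
 [ 0.024  -0.0007 -0.0133]
 [ 0.0238  0.0067 -0.0126]
 [ 0.02   -0.0156 -0.0129]
 [ 0.0201 -0.0082 -0.0131]
 [ 0.02   -0.0007 -0.0128]
 [ 0.0202  0.0067 -0.0134]
 [ 0.0159 -0.0158 -0.0126]
 [ 0.0161 -0.0082 -0.013 ]
 [ 0.0158 -0.0007 -0.0123]
 [ 0.0164  0.0067 -0.0139]
 [ 0.012  -0.0159 -0.013 ]
 [ 0.0119 -0.0083 -0.0126]
 [ 0.0123 -0.0007 -0.0137]
 [ 0.0119  0.0069 -0.0126]]
```

View pics/w4a.png

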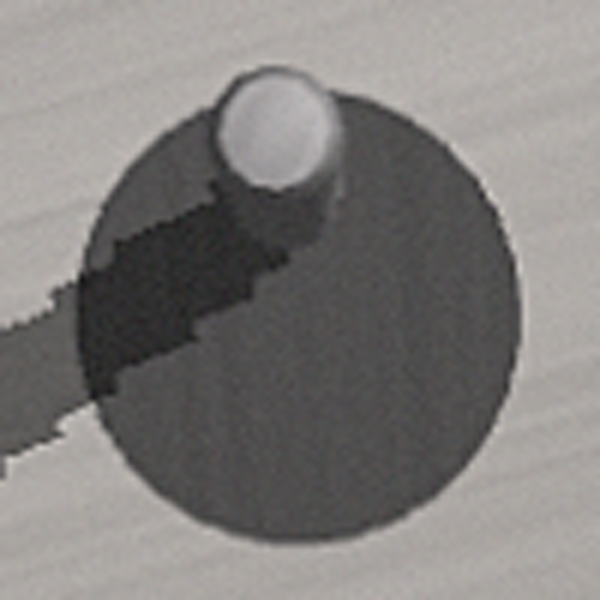

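View pics/w4b.png

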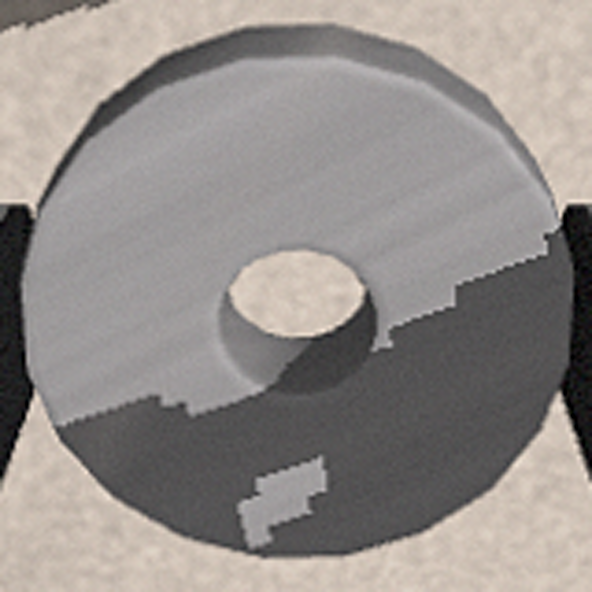

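```bash
python3 - <<'E'
from h import *
z=np.load("w4.npz");T=z['T'];Ti=np.linalg.inv(T)
tl=lambda P:(np.c_[P,np.ones(len(P))]@Ti.T)[:,:3].round(4)
P=world_z("wrist",[(270.6,66.1)],.2077,T);print("pin",P,tl(P))
disc=world_z("wrist",[(225+298/6-.4,45+318/6-.4)],.1437,T);print("disc",disc)
zt=T[2,3]+.013
H=world_z("wrist",[(280.1,286.4),(200+219/3.7,286),(200+377/3.7,286),(280.1,200+248/3.7),(280.1,200+395/3.7)],zt,T);print("hole",tl(H))
zb=T[2,3]-.001
H=world_z("wrist",[(200+229/3.7,200+295/3.7),(200+367/3.7,200+295/3.7),(280.1,200+339/3.7)],zb,T);print("hole bottom: l r lower",tl(H))
s=world_z("wrist",[(200+22/3.7,280),(200+573/3.7,280),(280,200+57/3.7),(280,200+555/3.7)],zt,T);print(tl(s))
for P in [(.5605,.1917,.2077)]: print((proj("top",[P])-[170,150])*3.2,(proj("side",[P])-[180,160])*3.2)
E
```

```text
pin [[0.56117811 0.19191503 0.2077    ]] [[ 0.0877 -0.0055  0.0593]]
disc [[0.54730614 0.19391362 0.1437    ]]
hole [[-0.0011 -0.0007 -0.013 ]
 [-0.0009 -0.0088 -0.013 ]
 [-0.001   0.0078 -0.013 ]
 [ 0.0071 -0.0007 -0.013 ]
 [-0.01   -0.0007 -0.013 ]]
hole bottom: l r lower [[-0.0051 -0.0085  0.001 ]
 [-0.0051  0.0075  0.001 ]
 [-0.0108 -0.0007  0.001 ]]
[[ 0.0016 -0.0295 -0.013 ]
 [ 0.0015  0.0283 -0.013 ]
 [ 0.0276 -0.0007 -0.013 ]
 [-0.0304 -0.0008 -0.013 ]]
[[159.58720279 112.49015816]] [[150.38896704 214.48622912]]
```

Emit:
{"op": "carry_out", "data": {
  "series": [
    [0.04,-0.005,0.02,0,0,0,255],
    [0.043,-0.005,0.04,0,0,0,255],
    [0.043,-0.005,0.045,0,0,0,255],
    [0.043,-0.005,0.045,0,0,0,255],
    [0.043,-0.005,0.045,0,0,0,255]
  ]
}}

```text
clock: 5.52
position: [0.5174, 0.2024, 0.2232]
tool_rot: [-3.141, -0.001, -0.213]
force: [0.0, 0.0, -2.7]
grip_width: 0.0577
```

```bash
python3 look.py w5; python3 - <<'E'
from h import *
p=cv2.imread("pics/w5.png")
cv2.imwrite("pics/w5a.png",cv2.resize(p[50:370,180:380],None,fx=1.8,fy=1.8,interpolation=cv2.INTER_CUBIC)); cv2.imwrite("pics/w5b.png",cv2.resize(p[70:220,200:350],None,fx=4,fy=4,interpolation=cv2.INTER_CUBIC))
E
```

```text
w5 5.525 [0.5174 0.2024 0.2232] [-3.1409e+00 -9.0000e-04 -2.1300e-01] [ 0.04  0.02 -2.72]
```

View pics/w5.png

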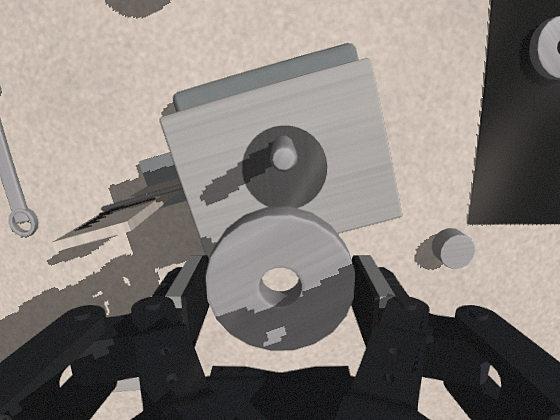

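View pics/w5b.png

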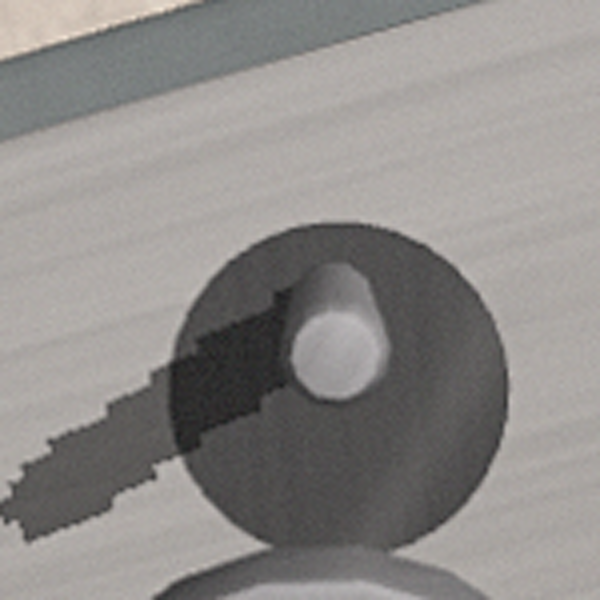

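```bash
python3 - <<'E'
from h import *
z=np.load("w5.npz");T=z['T'];d=z['d'];Ti=np.linalg.inv(T)
tl=lambda P:(np.c_[P,np.ones(len(P))]@Ti.T)[:,:3].round(4)
print(d[154:163:2,280:288:2].round(4))
print("pinz",cloud("wrist",d,T)[155:162,280:287,2].mean())
P=world_z("wrist",[(283.6,158.1)],.2077,T);print("pin",P,tl(P))
s=telemetry.observe();print(s['position'],s['tool_rot'])
E
```

```text
[[0.1585 0.1582 0.158  0.1588]
 [0.1578 0.1577 0.1585 0.1581]
 [0.158  0.1576 0.1583 0.1583]
 [0.1578 0.1585 0.1583 0.1572]
 [0.1594 0.1596 0.1587 0.1603]]
pinz 0.2074251611507954
pin [[0.56122753 0.19208788 0.2077    ]] [[0.045  0.0009 0.0156]]
[0.51748619 0.20245295 0.22320191] [-3.14080453e+00 -1.05288801e-03 -2.13025065e-01]
```

Emit:
{"op": "carry_out", "data": {
  "series": [
    [0.0462,0.0016,0,0,0,0,255],
    [0.0462,0.0016,0,0,0,0,255],
    [0.0462,0.0016,0.01,0,0,0,255],
    [0.0462,0.0016,0.01,0,0,0,255]
  ]
}}

```text
clock: 6.08
position: [0.5612, 0.1911, 0.2116]
tool_rot: [3.141, 0.001, -0.212]
force: [0.4, 0.6, -2.9]
grip_width: 0.0577
```

```bash
python3 look.py w6; python3 - <<'E'
from h import *
p=cv2.imread("pics/w6.png")
cv2.imwrite("pics/w6b.png",cv2.resize(p[240:330,235:325],None,fx=6,fy=6,interpolation=cv2.INTER_CUBIC))
E
```

```text
w6 6.075 [0.5612 0.1911 0.2116] [ 3.1409e+00  1.3000e-03 -2.1240e-01] [ 0.4   0.6  -2.88]
```

View pics/w6b.png

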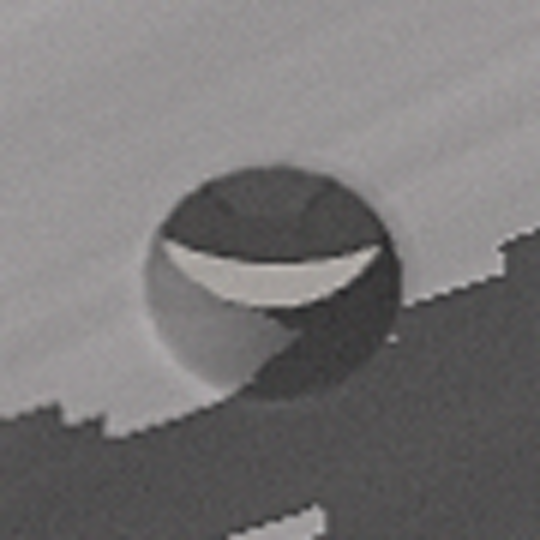

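```bash
python3 - <<'E'
from h import *
z=np.load("w6.npz");T=z['T'];d=z['d'];Ti=np.linalg.inv(T)
c=cloud("wrist",d,T)
for v in range(266,298,2): print(v,[tuple((c[v,u]*1000).round(0).astype(int)) for u in (266,273,280,287,294)])
E
```

```text
266 [(np.int64(570), np.int64(195), np.int64(224)), (np.int64(569), np.int64(193), np.int64(224)), (np.int64(568), np.int64(190), np.int64(223)), (np.int64(568), np.int64(188), np.int64(224)), (np.int64(567), np.int64(185), np.int64(224))]
268 [(np.int64(569), np.int64(196), np.int64(225)), (np.int64(568), np.int64(193), np.int64(224)), (np.int64(560), np.int64(192), np.int64(208)), (np.int64(567), np.int64(188), np.int64(224)), (np.int64(567), np.int64(185), np.int64(225))]
270 [(np.int64(568), np.int64(196), np.int64(224)), (np.int64(560), np.int64(195), np.int64(208)), (np.int64(559), np.int64(192), np.int64(207)), (np.int64(558), np.int64(189), np.int64(206)), (np.int64(566), np.int64(185), np.int64(225))]
272 [(np.int64(532), np.int64(207), np.int64(145)), (np.int64(559), np.int64(195), np.int64(207)), (np.int64(559), np.int64(192), np.int64(208)), (np.int64(558), np.int64(189), np.int64(208)), (np.int64(565), np.int64(186), np.int64(224))]
274 [(np.int64(530), np.int64(207), np.int64(144)), (np.int64(558), np.int64(196), np.int64(206)), (np.int64(557), np.int64(193), np.int64(2
[... 2039 characters left out ...]
, np.int64(199), np.int64(217)), (np.int64(553), np.int64(197), np.int64(214)), (np.int64(552), np.int64(194), np.int64(213)), (np.int64(552), np.int64(191), np.int64(214)), (np.int64(553), np.int64(188), np.int64(217))]
294 [(np.int64(555), np.int64(199), np.int64(219)), (np.int64(553), np.int64(197), np.int64(215)), (np.int64(552), np.int64(194), np.int64(214)), (np.int64(551), np.int64(191), np.int64(215)), (np.int64(553), np.int64(188), np.int64(219))]
296 [(np.int64(555), np.int64(199), np.int64(221)), (np.int64(553), np.int64(197), np.int64(217)), (np.int64(552), np.int64(194), np.int64(217)), (np.int64(552), np.int64(191), np.int64(218)), (np.int64(553), np.int64(188), np.int64(221))]
```

```bash
python3 - <<'E'
from h import *
s=telemetry.observe();T=toolT(s);print(s['clock'],s['position'],s['tool_rot'],s['force'])
print((np.array([.5612,.1920,.2077])-T[:3,3])@T[:3,:3])
E
```

```text
6.125 [0.56142144 0.19119713 0.21202146] [ 3.14128660e+00  7.53713350e-04 -2.12422702e-01] [-0.16921582 -0.16153362 -3.31101391]
[-0.00038247 -0.00073946  0.00432152]
```

Emit:
{"op": "carry_out", "data": {
  "series": [
    [0.001,0,0.0,0,0,0,255],
    [0.001,0,0.005,0,0,0,255],
    [0.001,0,0.012,0,0,0,255],
    [0.001,0,0.012,0,0,0,255],
    [0.001,0,0.012,0,0,0,255]
  ]
}}

```text
clock: 6.75
position: [0.5632, 0.1907, 0.2003]
tool_rot: [3.142, 0.0, -0.213]
force: [-0.5, 0.6, -2.5]
grip_width: 0.0578
```

```bash
python3 look.py w7; python3 - <<'E'
from h import *
p=cv2.imread("pics/w7.png")
cv2.imwrite("pics/w7b.png",cv2.resize(p[200:360,200:360],None,fx=3.7,fy=3.7,interpolation=cv2.INTER_CUBIC))
z=np.load("w7.npz");c=cloud("wrist",z['d'],z['T']); print(np.median(c[130:180,180:400,2]))
E
```

```text
w7 6.75 [0.5632 0.1907 0.2003] [ 3.1416e+00  1.0000e-04 -2.1320e-01] [-0.46  0.6  -2.47]
0.029977543645709426
```

View pics/w7.png

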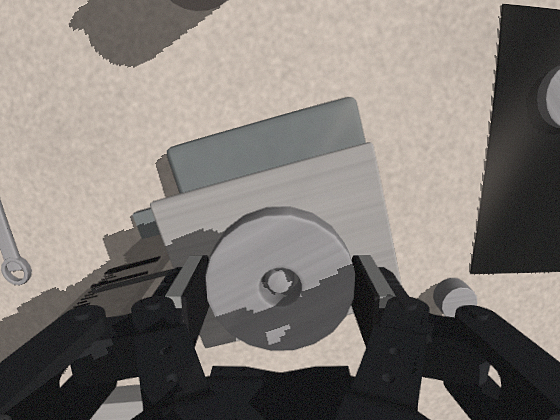

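View pics/w7b.png

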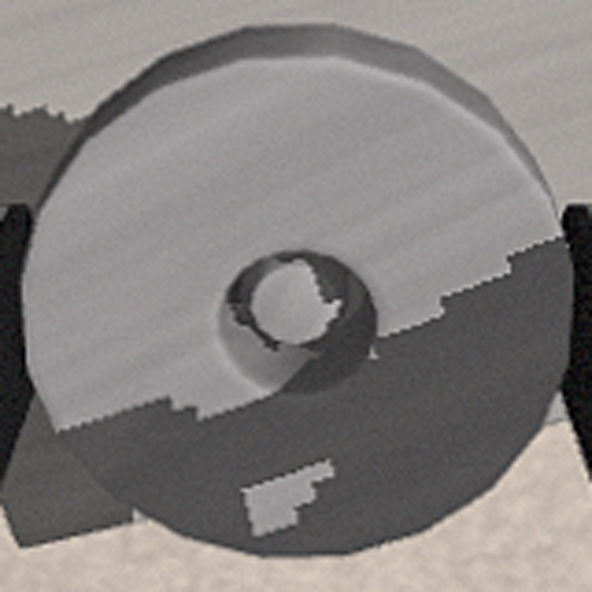

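Emit:
{"op": "carry_out", "data": {
  "series": [
    [-0.0007,0,0.006,0,0,0,255],
    [-0.0007,0,0.016,0,0,0,255],
    [-0.0007,0,0.026,0,0,0,255],
    [-0.0007,0,0.036,0,0,0,255],
    [-0.0007,0,0.046,0,0,0,255],
    [-0.0007,0,0.053,0,0,0,255],
    [-0.0007,0,0.053,0,0,0,255],
    [-0.0007,0,0.053,0,0,0,255]
  ]
}}

```text
clock: 7.8
position: [0.5627, 0.1909, 0.1476]
tool_rot: [-3.141, -0.0, -0.213]
force: [0.0, -0.2, -2.5]
grip_width: 0.0579
```

```bash
python3 look.py w8; python3 look.py s8 side; python3 - <<'E'
from h import *
z=np.load("w8.npz");c=cloud("wrist",z['d'],z['T'])
m=(c[...,2]>.1)&(c[...,2]<.15); print(m.sum(),np.median(c[m][:,2]))
p=cv2.imread("pics/s8.png");cv2.imwrite("pics/s8a.png",cv2.resize(p[180:320,160:300],None,fx=4,fy=4,interpolation=cv2.INTER_CUBIC))
E
```

```text
w8 7.8 [0.5627 0.1909 0.1476] [-3.1413e+00 -3.0000e-04 -2.1330e-01] [ 0.02 -0.24 -2.53]
s8 7.85 [0.5627 0.1909 0.1477] [-3.1412e+00 -5.0000e-04 -2.1320e-01] [-0.11 -0.4  -1.93]
23540 0.14369890321952533
```

View pics/w8.png

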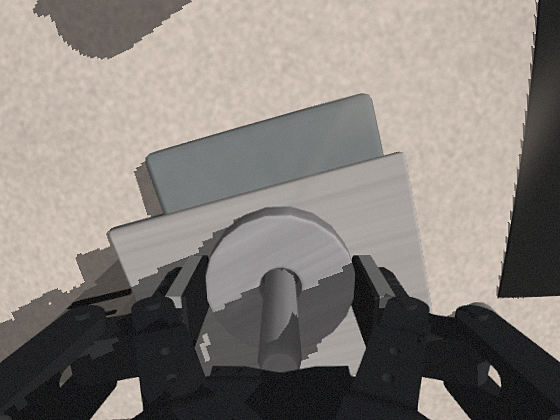

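View pics/s8a.png

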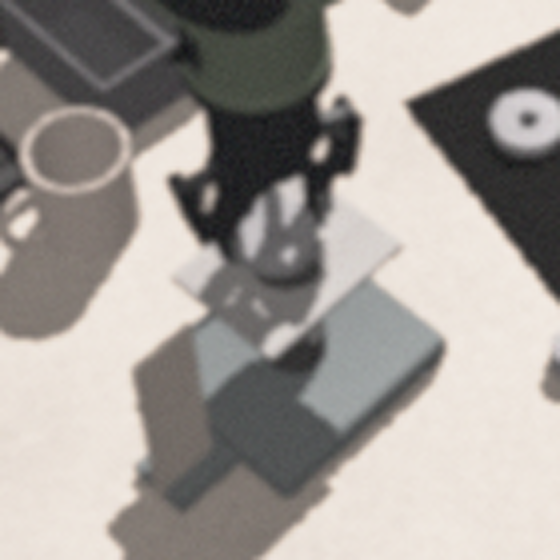

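Emit:
{"op": "carry_out", "data": {
  "series": [
    [0,0,0.003,0,0,0,255],
    [0,0,0.006,0,0,0,255],
    [0,0,0.009,0,0,0,255],
    [0,0,0.012,0,0,0,255],
    [0,0,0.014,0,0,0,255],
    [0,0,0.014,0,0,0,255],
    [0,0,0.014,0,0,0,255]
  ]
}}

```text
clock: 8.78
position: [0.5624, 0.1908, 0.1333]
tool_rot: [3.142, 0.0, -0.213]
force: [0.3, -0.2, 0.2]
grip_width: 0.0581
```

```bash
cat > pan.py <<'E'
import sys
from look import *
p,d,T=snap(sys.argv[1]); c=cloud("wrist",d,T)
m=(c[...,2]>.09)&(c[...,2]<.15); h,e=np.histogram(c[m][:,2],bins=np.arange(.09,.151,.001)); i=h.argmax(); mm=m&(abs(c[...,2]-e[i]-.0005)<.003)
z=np.median(c[mm][:,2]); print("pan z",z,"reading~",.156-z,h.max())
E
python3 pan.py w9
```

```text
w9 8.775 [0.5624 0.1908 0.1333] [ 3.1416e+00  1.0000e-04 -2.1320e-01] [ 0.28 -0.16  0.19]
pan z 0.13230191854091244 reading~ 0.023698081459087555 12921
```

Emit:
{"op": "carry_out", "data": {
  "series": [
    [0,0,0,0,0,0,60],
    [0,0,0,0,0,0,40],
    [0,0,0,0,0,0,10],
    [0,0,0,0,0,0,0],
    [0,0,0,0,0,0,0],
    [0,0,0,0,0,0,0],
    [0,0,0,0,0,0,0]
  ]
}}

```text
clock: 9.7
position: [0.5625, 0.1908, 0.1333]
tool_rot: [-3.142, 0.0, -0.213]
force: [-0.0, 0.0, -0.3]
grip_width: 0.0852
```

```bash
python3 pan.py w10
```

```text
w10 9.7 [0.5625 0.1908 0.1333] [-3.1416  0.     -0.2132] [-0.01  0.   -0.28]
pan z 0.13057022201073185 reading~ 0.025429777989268154 17435
```

View pics/w10.png

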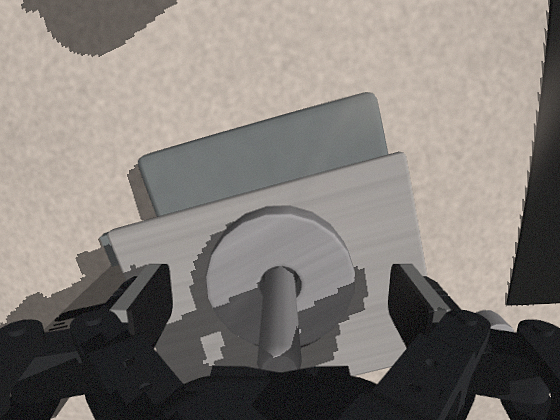

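Emit:
{"op": "carry_out", "data": {
  "series": [
    [0,0,-0.05,0,0,0,0],
    [0,0,-0.11,0,0,0,0],
    [0,0.01,-0.13,0,0,0,0],
    [0.03,0.07,-0.13,0,0,0,0],
    [0.06,0.13,-0.13,0,0,0,0],
    [0.085,0.19,-0.13,0,0,0,0],
    [0.085,0.25,-0.13,0,0,0,0],
    [0.085,0.269,-0.12,0,0,0,0],
    [0.085,0.269,-0.07,0,0,0,0],
    [0.085,0.269,-0.02,0,0,0,0]
  ]
}}

```text
clock: 11.0
position: [0.5882, -0.0908, 0.1519]
tool_rot: [-3.142, -0.0, -0.214]
force: [0.9, -0.8, -0.5]
grip_width: 0.0852
```

```bash
python3 look.py w11; python3 wash.py w11 0.017 "(60,380,150,420)"; python3 - <<'E'
from h import *
s=telemetry.observe();print(s['position'],s['tool_rot'])
E
```

```text
w11 11.0 [ 0.5882 -0.0908  0.1519] [-3.1416e+00 -4.0000e-04 -2.1430e-01] [ 0.86 -0.83 -0.5 ]
19919 [224.5 162. ] enc 0.5533 -0.0862 0.1681 ls [ 0.5555 -0.0983] tool [-0.0304  0.0143  0.1349]
1742 [405.5 184.7] enc 0.5759 -0.1972 0.0293 ls [ 0.5764 -0.1923] tool [0.01   0.1017 0.1349]
4233 [280.  194.6] enc 0.589 -0.0909 0.0304 ls [ 0.5891 -0.0904] tool [ 0.0008 -0.0006  0.1349]
729 [384.7 317.5] enc 0.4653 -0.1653 0.0278 ls [ 0.4651 -0.1657] tool [-0.1044  0.0993  0.1348]
[ 0.5851358  -0.09015305  0.14555366] [ 3.14071563  0.00774611 -0.21352022]
```

View pics/w11.png

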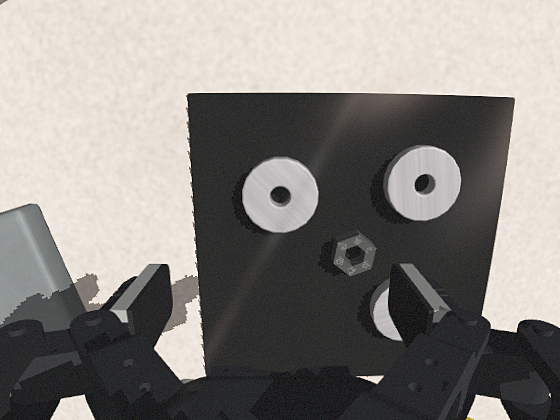

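Emit:
{"op": "carry_out", "data": {
  "series": [
    [0.0005,-0.0005,0.05,0,0,0,0],
    [0.0005,-0.0005,0.1,0,0,0,0],
    [0.0005,-0.0005,0.14,0,0,0,0],
    [0.0005,-0.0005,0.15,0,0,0,0],
    [0.0005,-0.0005,0.15,0,0,0,0],
    [0.0005,-0.0005,0.15,0,0,0,120],
    [0.0005,-0.0005,0.15,0,0,0,255],
    [0.0005,-0.0005,0.15,0,0,0,255],
    [0.0005,-0.0005,0.15,0,0,0,255],
    [0.0005,-0.0005,0.15,0,0,0,255]
  ],
  "force": 40
}}

```text
clock: 12.3
position: [0.5902, -0.0899, 0.0053]
tool_rot: [-3.141, -0.002, -0.213]
force: [-3.7, 0.2, 17.2]
grip_width: 0.0581
```

Emit:
{"op": "carry_out", "data": {
  "series": [
    [0,0,-0.005,0,0,0,255],
    [0,0,-0.05,0,0,0,255],
    [0,0,-0.11,0,0,0,255],
    [-0.01,-0.01,-0.17,0,0,0,255],
    [-0.04,-0.05,-0.21,0,0,0,255],
    [-0.07,-0.1,-0.235,0,0,0,255],
    [-0.1,-0.15,-0.235,0,0,0,255],
    [-0.133,-0.2,-0.235,0,0,0,255],
    [-0.133,-0.25,-0.225,0,0,0,255],
    [-0.133,-0.269,-0.21,0,0,0,255]
  ]
}}

```text
clock: 13.55
position: [0.516, 0.2045, 0.2139]
tool_rot: [-3.14, -0.001, -0.21]
force: [-0.0, -0.6, -2.8]
grip_width: 0.0572
```

Emit:
{"op": "carry_out", "data": {
  "series": [
    [0,0,0,0,0,0,255],
    [0,0,0,0,0,0,255]
  ]
}}

```text
clock: 13.8
position: [0.5163, 0.2, 0.2135]
tool_rot: [3.141, -0.0, -0.215]
force: [0.5, 0.9, -2.4]
grip_width: 0.0573
```

```bash
python3 look.py w12; python3 - <<'E'
from h import *
p=cv2.imread("pics/w12.png")
cv2.imwrite("pics/w12a.png",cv2.resize(p[110:210,230:330],None,fx=6,fy=6,interpolation=cv2.INTER_CUBIC))
cv2.imwrite("pics/w12b.png",cv2.resize(p[240:330,235:325],None,fx=6,fy=6,interpolation=cv2.INTER_CUBIC))
z=np.load("w12.npz");c=cloud("wrist",z['d'],z['T']); q=((c.reshape(-1,3)-z['T'][:3,3])@z['T'][:3,:3]).reshape(c.shape);print(np.median(q[225:265,240:320],axis=(0,1)))
E
```

```text
w12 13.8 [0.5163 0.2    0.2135] [ 3.1409e+00 -1.0000e-04 -2.1460e-01] [ 0.48  0.85 -2.38]
[ 0.01561191 -0.00084822 -0.01118201]
```

View pics/w12.png

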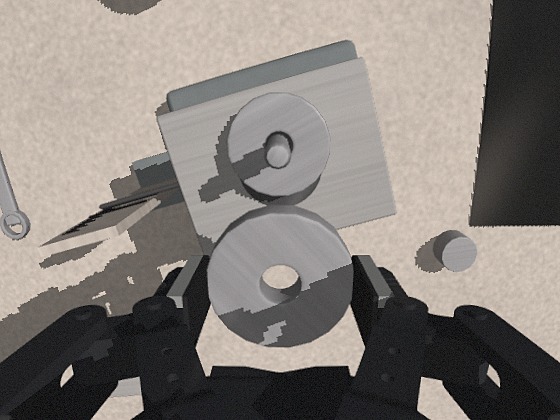

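View pics/w12a.png

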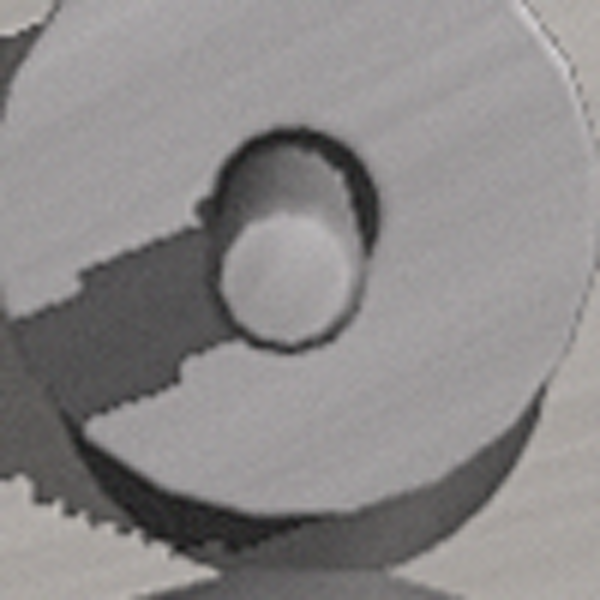

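View pics/w12b.png

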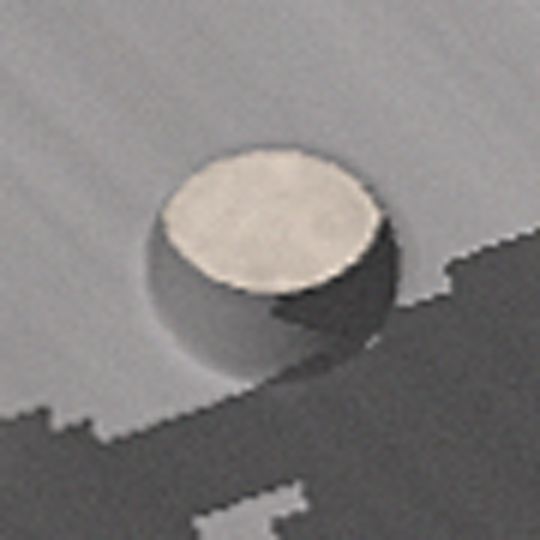

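```bash
python3 - <<'E'
from h import *
z=np.load("w12.npz");T=z['T'];d=z['d'];Ti=np.linalg.inv(T)
tl=lambda P:(np.c_[P,np.ones(len(P))]@Ti.T)[:,:3].round(4)
zp=cloud("wrist",d,T)[154:160,275:281,2].mean();print("pinz",zp)
P=world_z("wrist",[(277.8,156.3)],zp,T);print("pin",P,tl(P))
H=world_z("wrist",[(280.4,284.1)],T[2,3]+.0112,T);print("hole",tl(H))
s=telemetry.observe();T=toolT(s);print(s['position'],s['tool_rot']); print("pin now",(P[0]-T[:3,3])@T[:3,:3])
E
```

```text
pinz 0.19435453322525326
pin [[0.5609107  0.1919613  0.19435453]] [[ 0.0453 -0.0016  0.0191]]
hole [[-0.001  -0.0006 -0.0112]]
[0.51639494 0.19994922 0.21369336] [ 3.14118798e+00 -4.36162169e-04 -2.14924677e-01]
pin now [ 0.04518674 -0.00169774  0.01935785]
```

Emit:
{"op": "carry_out", "data": {
  "series": [
    [0.046,-0.001,0,0,0,0,255],
    [0.046,-0.001,0,0,0,0,255],
    [0.046,-0.001,0.011,0,0,0,255],
    [0.046,-0.001,0.011,0,0,0,255],
    [0.046,-0.001,0.011,0,0,0,255],
    [0.046,-0.001,0.011,0,0,0,255]
  ]
}}

```text
clock: 14.6
position: [0.5613, 0.1928, 0.2026]
tool_rot: [-3.141, -0.0, -0.213]
force: [0.7, 0.5, -2.7]
grip_width: 0.0569
```

```bash
python3 - <<'E'
from h import *
s=telemetry.observe();T=toolT(s);print(s['clock'],s['position'],s['tool_rot'],s['force']); print("pin now",(np.r_[.5610,.1920,.1944]-T[:3,3])@T[:3,:3])
E
```

```text
14.6 [0.5612608  0.19275332 0.20259467] [-3.14135307e+00 -3.22070736e-04 -2.13002955e-01] [ 0.69786309  0.46641714 -2.68453223]
pin now [-9.82964151e-05  7.93390137e-04  8.19444565e-03]
```

Emit:
{"op": "carry_out", "data": {
  "series": [
    [0.0009,0.0014,0,0,0,0,255],
    [0.0009,0.0014,0,0,0,0,255],
    [0.0009,0.0014,0.005,0,0,0,255],
    [0.0009,0.0014,0.01,0,0,0,255],
    [0.0009,0.0014,0.014,0,0,0,255],
    [0.0009,0.0014,0.014,0,0,0,255]
  ]
}}

```text
clock: 15.35
position: [0.5617, 0.191, 0.1879]
tool_rot: [3.141, 0.001, -0.213]
force: [-0.8, -0.7, -2.9]
grip_width: 0.0575
```

```bash
python3 pan.py w13; python3 - <<'E'
from h import *
p=cv2.imread("pics/w13.png")
cv2.imwrite("pics/w13b.png",cv2.resize(p[240:330,235:325],None,fx=6,fy=6,interpolation=cv2.INTER_CUBIC))
E
```

```text
w13 15.35 [0.5617 0.191  0.1879] [ 3.1412e+00  6.0000e-04 -2.1320e-01] [-0.77 -0.66 -2.88]
pan z 0.13051876659572018 reading~ 0.025481233404279824 7781
```

View pics/w13b.png

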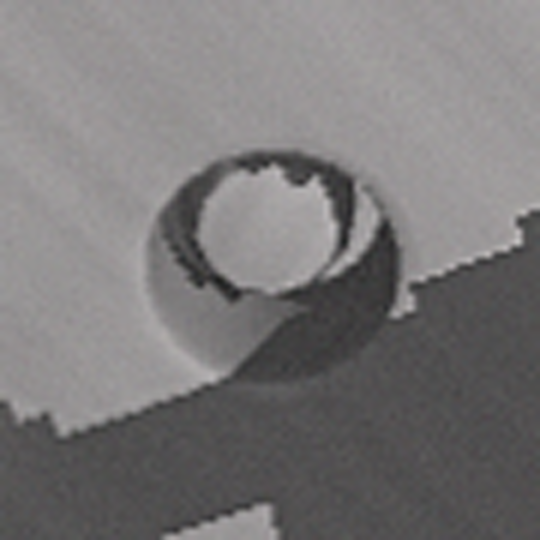

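Emit:
{"op": "carry_out", "data": {
  "series": [
    [0.0002,0,0.008,0,0,0,255],
    [0.0002,0,0.018,0,0,0,255],
    [0.0002,0,0.028,0,0,0,255],
    [0.0002,0,0.036,0,0,0,255],
    [0.0002,0,0.04,0,0,0,255],
    [0.0002,0,0.043,0,0,0,255],
    [0.0002,0,0.046,0,0,0,255],
    [0.0002,0,0.049,0,0,0,255],
    [0.0002,0,0.052,0,0,0,255],
    [0.0002,0,0.052,0,0,0,255]
  ]
}}

```text
clock: 16.65
position: [0.5621, 0.191, 0.1362]
tool_rot: [-3.142, -0.0, -0.213]
force: [-0.0, -0.5, -0.4]
grip_width: 0.0571
```

```bash
python3 pan.py w14
```

```text
w14 16.65 [0.5621 0.191  0.1362] [-3.1415 -0.     -0.2133] [-0.05 -0.51 -0.43]
pan z 0.1193122448630547 reading~ 0.036687755136945305 12478
```

Emit:
{"op": "carry_out", "data": {
  "series": [
    [0,0,0.001,0,0,0,60],
    [0,0,0.001,0,0,0,40],
    [0,0,0.001,0,0,0,10],
    [0,0,0.001,0,0,0,0],
    [0,0,0.001,0,0,0,0],
    [0,0,0.001,0,0,0,0],
    [0,0,0.001,0,0,0,0],
    [0,0,0.001,0,0,0,0]
  ]
}}

```text
clock: 17.7
position: [0.5621, 0.191, 0.1353]
tool_rot: [-3.142, 0.0, -0.213]
force: [-0.1, 0.7, 0.3]
grip_width: 0.0853
```

```bash
python3 pan.py w15
```

```text
w15 17.7 [0.5621 0.191  0.1353] [-3.1416e+00  1.0000e-04 -2.1330e-01] [-0.15  0.71  0.3 ]
pan z 0.11651082079058575 reading~ 0.03948917920941425 16327
```

View pics/w15.png

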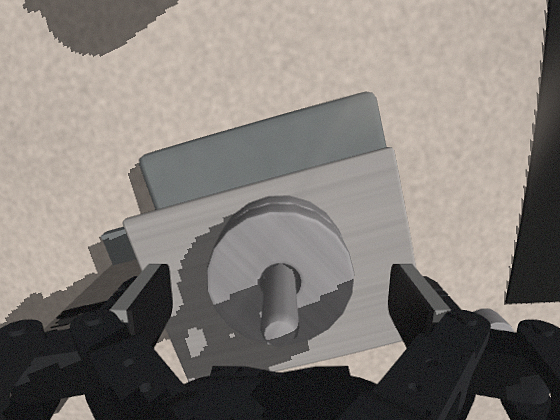

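```bash
python3 - <<'E'
from h import *
for n in("w4","w5","w10","w15"):
    z=np.load(n+".npz");c=cloud("wrist",z['d'],z['T']); Z=c[...,2]
    o=[n]
    for a,b in((-.01,.01),(.022,.038),(.105,.150)):
        v=c[(Z>a)&(Z<b)&(c[...,0]>.4)]; o.append((len(v),round(float(np.median(v[:,2])),5),round(float(np.mean(v[:,2])),5)))
    print(o)
E
```

```text
['w4', (95562, 0.0, 0.00048), (1697, 0.02751, 0.02687), (26510, 0.14383, 0.14371)]
['w5', (107212, -7e-05, 0.00033), (4469, 0.0292, 0.02833), (30016, 0.14378, 0.14335)]
['w10', (119467, -0.00014, 2e-05), (16001, 0.02962, 0.02942), (44325, 0.13096, 0.13501)]
['w15', (121789, -0.00015, 1e-05), (14465, 0.0296, 0.02938), (43035, 0.11695, 0.12572)]
```

Emit:
{"op": "carry_out", "data": {
  "series": [
    [0,0,-0.04,0,0,0,0],
    [0,0,-0.09,0,0,0,0],
    [-0.02,0,-0.13,0,0,0,0],
    [-0.08,0,-0.14,0,0,0,0],
    [-0.11,-0.02,-0.14,0,0,0,0],
    [-0.11,-0.02,-0.14,0,0,0,0],
    [-0.11,-0.02,-0.14,0,0,0,0]
  ]
}}

```text
clock: 18.62
position: [0.4593, 0.2335, 0.2753]
tool_rot: [3.141, -0.0, -0.213]
force: [-0.1, -0.7, 0.2]
grip_width: 0.0849
```

```bash
python3 look.py w16;  python3 - <<'E'
from h import *
z=np.load("w16.npz");c=cloud("wrist",z['d'],z['T']); Z=c[...,2]
for a,b in((-.01,.01),(.022,.038),(.105,.130)):
    v=c[(Z>a)&(Z<b)&(c[...,0]>.4)]; print(len(v),round(float(np.median(v[:,2])),5))
E
```

```text
w16 18.625 [0.4593 0.2335 0.2753] [ 3.1415e+00 -3.0000e-04 -2.1350e-01] [-0.08 -0.74  0.21]
93711 -4e-05
4615 0.02906
15682 0.11661
```

View pics/w16.png

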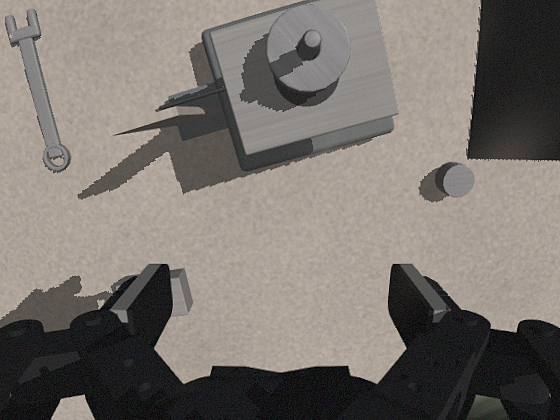

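Emit:
{"op": "carry_out", "data": {
  "series": [
    [-0.06,-0.09,0.03,0,0.18,0,0],
    [-0.06,-0.09,0.03,0,0.36,0,0],
    [-0.06,-0.09,0.03,0,0.54,0,0],
    [-0.06,-0.09,0.03,0,0.72,0,0],
    [-0.06,-0.09,0.03,0,0.85,0,0],
    [-0.06,-0.09,0.03,0,0.85,0,0],
    [-0.06,-0.09,0.03,0,0.85,0,0]
  ]
}}

```text
clock: 19.55
position: [0.4251, 0.3193, 0.2311]
tool_rot: [3.076, -0.281, -0.208]
force: [1.3, -0.3, -0.5]
grip_width: 0.0853
```

```bash
python3 look.py w17
```

```text
w17 19.55 [0.4251 0.3193 0.2311] [ 3.0762 -0.2809 -0.2078] [ 1.27 -0.29 -0.54]
```

View pics/w17.png

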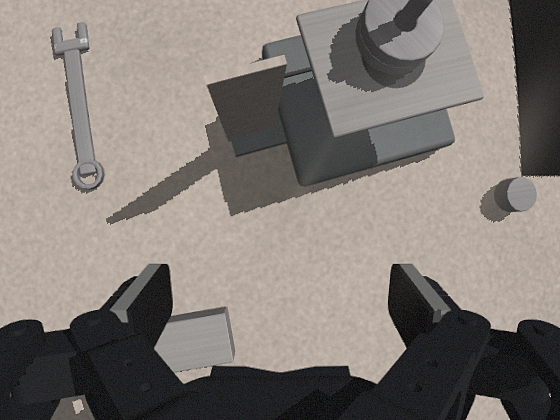

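```bash
python3 - <<'E'
from h import *
s=telemetry.observe();T=toolT(s);print(s['position'],s['tool_rot'])
Rt=R.from_euler('xyz',[np.pi,0,-.213]).as_matrix()
print((np.r_[.65,.30,.29]-T[:3,3])@T[:3,:3], R.from_matrix(T[:3,:3].T@Rt).as_rotvec())
E
```

```text
[0.42238656 0.32283773 0.2305752 ] [ 3.0750428  -0.2842056  -0.20006888]
[ 0.2351436  -0.0232533   0.00524553] [ 0.06426279 -0.28452093  0.00338239]
```

Emit:
{"op": "carry_out", "data": {
  "series": [
    [-0.01,0,-0.06,0.06,-0.15,0,0],
    [0.05,-0.01,-0.09,0.064,-0.284,0,0],
    [0.11,-0.015,-0.08,0.064,-0.284,0,0],
    [0.17,-0.023,-0.05,0.064,-0.284,0.003,0],
    [0.235,-0.023,0.005,0.064,-0.284,0.003,0],
    [0.235,-0.023,0.005,0.064,-0.284,0.003,0],
    [0.235,-0.023,0.005,0.064,-0.284,0.003,0],
    [0.235,-0.023,0.005,0.064,-0.284,0.003,0]
  ]
}}

```text
clock: 20.6
position: [0.6521, 0.294, 0.2888]
tool_rot: [-3.141, 0.007, -0.22]
force: [-0.6, 0.1, 0.9]
grip_width: 0.0854
```

```bash
python3 look.py w18
```

```text
w18 20.6 [0.6521 0.294  0.2888] [-3.141   0.0066 -0.22  ] [-0.62  0.1   0.92]
```

View pics/w18.png

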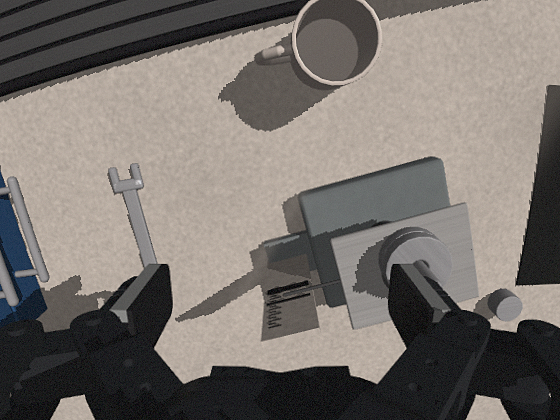

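Good: the plate's graduated face is visible near (290,300). Zooming.

```bash
python3 - <<'E'
from h import *
p=cv2.imread("pics/w18.png")
cv2.imwrite("pics/w18a.png",cv2.resize(p[260:350,250:360],None,fx=6.5,fy=6.5,interpolation=cv2.INTER_CUBIC))
E
```

```text
(no output)
```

View pics/w18a.png

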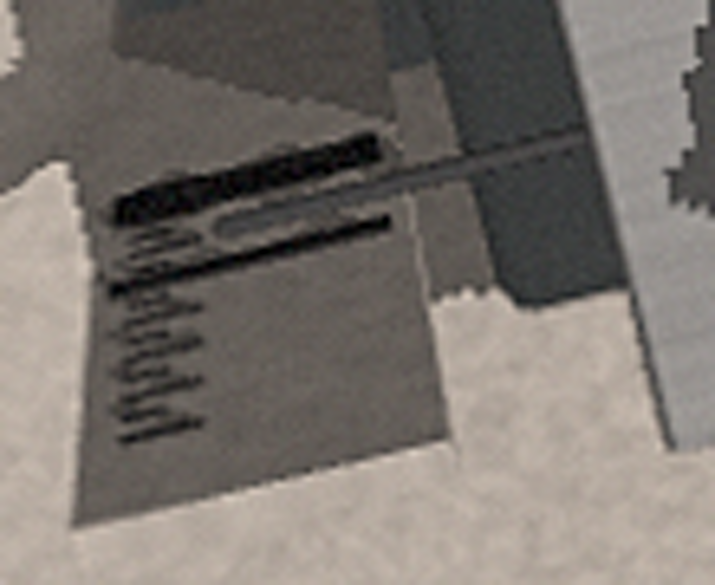

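```bash
python3 - <<'E'
from h import *
z=np.load("w18.npz");T=z['T'];d=z['d'];c=cloud("wrist",d,T)
def pt(x,y,k=1):
    u,v=round(250+x/6.5-.4),round(260+y/6.5-.4); return (u,v),c[v,u].round(4)
for n,q in dict(ptr=[(280,213),(340,198),(400,183),(460,168),(520,153)],tgt=[(150,280),(200,268),(250,257),(300,245),(350,232)],dbl=[(150,200),(250,177),(350,153)],face=[(150,480),(250,400),(350,400)],pan=[(650,200),(680,350)]).items():
    for a in q: print(n,*pt(*a))
Z=c[...,2];v=c[(Z>.105)&(Z<.125)];print(np.median(v[:,2]))
# face plane x vs target/dbl z via plane x=const
E
```

```text
ptr (293, 292) [0.5477 0.3052 0.1145]
ptr (302, 290) [0.5486 0.2963 0.1158]
ptr (311, 288) [0.548  0.2876 0.1143]
ptr (320, 285) [0.5499 0.2786 0.1158]
ptr (330, 283) [0.5495 0.2689 0.1151]
tgt (273, 303) [0.5408 0.3265 0.1155]
tgt (280, 301) [0.541  0.3195 0.1146]
tgt (288, 299) [0.5412 0.3116 0.1141]
tgt (296, 297) [0.5411 0.3036 0.1132]
tgt (303, 295) [0.5415 0.2966 0.1128]
dbl (273, 290) [0.5405 0.327  0.0883]
dbl (288, 287) [0.5404 0.3112 0.0882]
dbl (303, 283) [0.5413 0.2951 0.0878]
face (273, 333) [0.5386 0.3262 0.1619]
face (288, 321) [0.5402 0.3126 0.1505]
face (303, 321) [0.5402 0.2995 0.1551]
pan (350, 290) [0.5393 0.2517 0.1177]
pan (354, 313) [0.513  0.2518 0.1166]
0.1165275415201501
```

```bash
python3 - <<'E'
from h import *
for n in("w1","w4","w5","w8","w10","w12","w15","w16","w18"):
    z=np.load(n+".npz");c=cloud("wrist",z['d'],z['T']);Z=c[...,2];o=[n]
    for a,b in((-.006,.006),(.024,.036),(.108,.122),(.124,.136),(.138,.150)):
        m=cv2.erode(((Z>a)&(Z<b)).astype(np.uint8),np.ones((9,9)))>0
        x,y=c[...,0],c[...,1]
        if a>.02: m&=(y>.08)&(y<.30)
        else: m&=(x>.4)&(x<.75)
        if m.sum()>300: o.append((int(m.sum()),round(float(np.median(Z[m]))*1e3,2)))
    print(o)
for n in("s8",):
    pass
p,d=imaging.grab_frame("top");c=cloud("top",d);Z=c[...,2]
cv2.imwrite("pics/t18.png",p)
d0=np.load("top0.npy");c0=cloud("top",d0)
for C in(c0,c): 
    m=(C[...,0]>.5)&(C[...,0]<.59)&(C[...,1]>.135)&(C[...,1]<.25)&(C[...,2]>.1)&(C[...,2]<.155); print(m.sum(),np.median(C[m][:,2]))
    m=(C[...,0]>.4)&(C[...,0]<.7)&(abs(C[...,2])<.02)&(C[...,1]>.05)&(C[...,1]<.35); print(m.sum(),np.median(C[m][:,2]))
E
```

```text
['w1', (96688, 0.32), (3700, 29.52)]
['w4', (63784, -0.04), (16025, 143.86)]
['w5', (71399, -0.09), (1207, 29.74), (18588, 143.81)]
['w8', (84942, -0.13), (8577, 29.76), (12290, 143.74)]
['w10', (82798, -0.14), (8374, 29.73), (16147, 130.59), (7456, 144.56)]
['w12', (72857, -0.03), (1534, 29.76), (11248, 130.6), (3557, 144.6)]
['w15', (86093, -0.16), (7997, 29.73), (14096, 116.54), (7311, 144.51)]
['w16', (62128, -0.07), (662, 29.8), (8033, 116.63), (2649, 144.61)]
['w18', (66662, -0.17), (3983, 29.8), (3461, 116.61), (671, 144.72)]
1369 0.1457810905320167
6846 0.0019709425897834754
1366 0.11970329607318386
6920 0.0018727311474087127
```

View pics/t18.png

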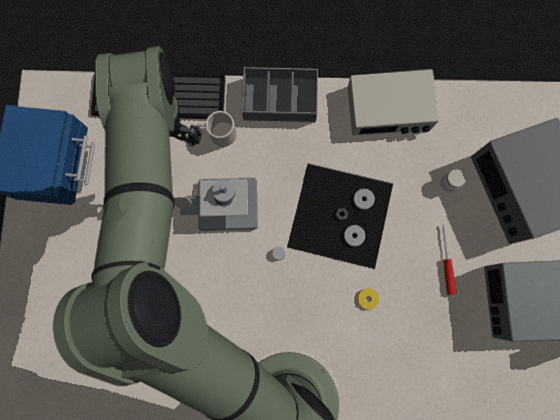

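```bash
python3 - <<'E'
from h import *
ps=imaging.grab_frame("side");cs=cloud("side",ps[1]);c0=cloud("side",np.load("side0.npy"))
# subpixel pointer/target lines on w18: compare z of pointer (plane x=.5485) and target (plane from face)
z=np.load("w18.npz");T=z['T'];c=cloud("wrist",z['d'],T)
for C in(c0,cs):
    m=(C[...,0]>.5)&(C[...,0]<.525)&(C[...,1]>.14)&(C[...,1]<.25)&(C[...,2]>.1)&(C[...,2]<.155); print(m.sum(),np.median(C[m][:,2]))
    m=(C[...,0]>.4)&(C[...,0]<.7)&(abs(C[...,2])<.02)&(C[...,1]>.0)&(C[...,1]<.35); print(m.sum(),np.median(C[m][:,2]))
m=(abs(c[...,0]-.5485)<.003)&(c[...,1]>.262)&(c[...,1]<.31)&(c[...,2]>.105)&(c[...,2]<.125);print("ptr",m.sum(),np.median(c[m],axis=0),c[m][:,2].std())
g=z['p'].max(2);m=(abs(c[...,0]-.541)<.004)&(c[...,1]>.285)&(c[...,1]<.335)&(g<50)
h,e=np.histogram(c[m][:,2],bins=np.arange(.08,.17,.002));print(dict(zip(e.round(3),h)))
E
```

```text
305 0.14224667489969356
6274 -0.0007922052018195513
295 0.1156300202884426
6492 -0.0007251328795641054
ptr 169 [0.5487392  0.28549966 0.11468331] 0.0008944207357890684
{np.float64(0.08): np.int64(1), np.float64(0.082): np.int64(7), np.float64(0.084): np.int64(30), np.float64(0.086): np.int64(50), np.float64(0.088): np.int64(20), np.float64(0.09): np.int64(53), np.float64(0.092): np.int64(48), np.float64(0.094): np.int64(1), np.float64(0.096): np.int64(2), np.float64(0.098): np.int64(3), np.float64(0.1): np.int64(2), np.float64(0.102): np.int64(5), np.float64(0.104): np.int64(1), np.float64(0.106): np.int64(2), np.float64(0.108): np.int64(8), np.float64(0.11): np.int64(14), np.float64(0.112): np.int64(46), np.float64(0.114): np.int64(32), np.float64(0.116): np.int64(2), np.float64(0.118): np.int64(0), np.float64(0.12): np.int64(2), np.float64(0.122): np.int64(4), np.float64(0.124): np.int64(1), np.float64(0.126): np.int64(0), np.float64(0.128): np.int64(3), np.float64(0.13): np.int64(3), np.float64(0.132): np.int64(3), np.float64(0.134): np.int64(0), np.float64(0.136): np.int64(1), np.float64(0.138): np.int64(3), np.float64(0.14): np.int64(1), np.float64(0.142): np.int64(9), np.float64(0.144): np.int64(0), np.float64(0.146): np.int64(5), np.float64(0.148): np.int64(2), np.float64(0.15): np.int64(1), np.float64(0.152): np.int64(10), np.float64(0.154): np.int64(1), np.float64(0.156): np.int64(0), np.float64(0.158): np.int64(0), np.float64(0.16): np.int64(0), np.float64(0.162): np.int64(0), np.float64(0.164): np.int64(0), np.float64(0.166): np.int64(0), np.float64(0.168): np.int64(0)}
```

```bash
python3 - <<'E'
from workcell import telemetry,ticket
s=telemetry.observe();print(s['clock'],s['force'],abs(s['qd']).max())
print(ticket.job_done())
E
```

```text
20.75 [-1.07664099 -0.21161592  0.79059836] 0.006875797919060954
the job is handed in; nothing more can be done
None
```

I threaded two washers flat onto the pin, one after the other, and left the other two on the mat. The job was handed in at about 20.8 s, and no verdict was reported.

**Reading:** I put the final reading at about 0.039, which is at the target mark but slightly above 0.040. It rose from about 0.012 at the start to 0.0255 after the first washer, and stayed far from the overload mark in every view I took.

| Method | Final reading |
|---|---|
| Wrist depth (checked against the table and scale base, good to about 0.3 mm) | 0.0392–0.0395 |
| Side camera | about 0.0396 |
| Pointer height compared with the target line | about 0.0388 |
| Top camera (noisiest) | about 0.038 |

- **Main doubt:** the top camera's value sits right at the 0.038 limit; the other three are above it. I judged two washers enough, since a third would have brought the reading to about 0.053.
- **Last pictures:** the stack is flat on the pin, and its top sits 28 mm above the pan, as two washers should. In the top view, the two unused washers and the other objects look unmoved. The gripper was clear of everything.
- **Failed check:** I tried to tilt the wrist to see the scale's plate from the robot side. It reached only about 17°, and that face turned out to be blank, so I read the marks from the far side instead.

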